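Put the red pin vise away in the rack and lock the keeper

ROBOT

A 6-joint arm with a two-finger parallel gripper is mounted at the origin on the work surface. World frame = base frame: x ahead of the robot, y to its left, z up, the work surface at z = 0. Lengths are in m, angles in rad, forces in N, time in s.
With the tool pointing down it reaches from about 0.375 to 0.9 m from the base axis. Payload 3.1 kg.
Tool frame: the origin (TCP) lies on the centre line of the jaws, within the pads' length; the fingertips stand nose_length ahead of it and the grasp point (between the pads) lies 6 mm ahead of it (nose_length is the distance from the TCP to the fingertips, in m); z points along the fingers, y is the direction in which the jaws open and shut (so a half turn about z gives the same grasp; the last joint's range is limited). The gripper opens to 87 mm and grips with 3 to 60 N. Pads are 19 mm wide; open, the fingers measure 117 mm over their backs; the gripper's body (75 mm by 190 mm) begins 51 mm behind the grasp point.
Start: joints at [-1.371, 0.527, 1.433, -0, 1.181, -0.178], TCP at [0.231, -0.581, 0.248] pointing down, gripper open.
Joint ranges: [-3.08, 3.08], [-0.75, 2.2], [0.22, 2.44], [-1.43, 4.57], [0, 2.65], [-2.85, 2.85]. Speed limits (rad/s): [2.79, 2.79, 3.14, 3.14, 3.14, 3.14].

INTERFACE

Orientations are given as a 3x3 rotation matrix whose columns are the frame's x, y, z axes.
In Python, from bench import * gives the robot as it stands. The module is installed in compiled form; this text tells all that it offers.
- The arm moves only by the tool arm_command, never from a script. Its argument "series" is a list of rows, each an object with "hand": the closure, from 0 (fully open) to 1 (shut); "slide": the shift along the world's x, y, z in m, a list of three; "spin": the turn about the world's z in rad. A call has 1 to 12 rows; each row is the pose to reach, as a shift and turn from the pose measured when the call began; what a row does not reach only later rows make up. A row lasts 1/10 s, in which the tool goes at most 50 mm and 8.59 degrees, less where a joint would pass 70% of its speed; a pose out of reach is approached as far as the arm can. A call with a gripper value outside its range is refused whole. The fingers move at their own pace and stop on an object; the grip force is fixed at half the most. Time passes only in rows, so rows that repeat a pose let the fingers close. It gives the time, the measured TCP pose, the force and the opening at its end, in the units of the state.
- observe(): the state, without advancing time (a new reading comes with each control period).
- capture(name): name is "side" or "top"; returns a dict with "color" (420x560x3 uint8, blue, green, red), "fx", "fy", "cx", "cy" (pixels), "view" (4x4, takes a point from world to camera coordinates). Camera axes: x right, y down, z forward; pixel columns grow to the right and rows downward; lengths in m; the calibration is good to about 2 mm. A picture is of the moment at which its call begins. There is no depth.
- close_job(): hands the job in, once; it reports no verdict.
The state is a dict: "clock": time; "qpos": joint angles; "dq": joint speeds; "tau": joint torques, N m; "position": TCP position; "orientation": TCP orientation; "contact_force": force on the tool from outside, world axes, zero at the start; "torque": the same for the moment, N m; "gripper_width": finger opening in m.
Only numpy, scipy, OpenCV 4.12 (cv2) and the standard library are available. Lean on these libraries where they do the work, as an engineer would, in place of code of your own. Each camera call takes 0.05 s, during which the arm holds its last target. There are 200 camera calls.

TASK

Pull the red-handled pin vise up out of the wooden tool block and hang it upright by its collar in the red-tagged free slot of the rack, sliding its thin neck well in from the front (swing the keeper bar out of the way first if needed). Then swing the keeper bar fully shut until it clicks into its detent. Do not drop or tip the pin vise, and leave the other tools and things as they are.

Things in the scene. Friction and masses are not known exactly. Their poses are not given: they have to be found in the camera images.
- red_grip (a point): Pin vise to put away: round, 156 mm long, about 0.09 kg, upright in any well of the block. From the foot up: steel chuck 16 mm dia, 60 long; thin neck 7 mm dia, 24 long; brass collar 24 mm dia, 4 thick; red handle 18 mm dia, 68 long. Point: middle of the handle, on the axis, 122 mm above the foot, 38 mm above the collar's underside. z runs up the axis; yaw means nothing.
- red_collar (a point): Middle of the underside of the red pin vise's brass collar, on its axis, 84 mm above its foot; the 24 mm of thin neck lie directly below.
- slot (a point): Free slot, with a red tag (18 x 26 x 3 mm) on the plate behind it: 13 mm wide, open to the front with a rounded wider mouth. Point: mid-width, on the fork plate's top (105 mm above the table), 12 mm before the closed end, 33 mm behind the front edge; x points into the slot, z up. Collar and chuck do not fit through: slide the neck in from the front. A hung tool's foot is 21 mm above the table.
- rack: Fixed rack 215 mm wide (y), 105 mm high: 8 mm thick aluminium fork plate with three slots, at y = -46, 0 and +46 mm of the rack, wooden back panel, 10 mm base board reaching 30 mm in front of the origin. Origin: centre of the underside; x points to its back, so the open front faces -x and tools go in along +x. Two slots hold other pin vises.
- keeper (a joint): Angle of the rack's keeper bar: 0 is shut across the slots' mouths; grows to 1.5 as it swings out to the front, anticlockwise from above. Stays where it is left (light friction). A ball detent resists with about 3 N at the knob over the last 0.06 rad, then clicks in against the stop. Starts from 0.45 to 1.45; below about 1.2 the bar is in the way of a tool coming to a slot.
- keeper_hinge (a point): Point on the keeper bar's upright hinge axis, at rack x = -44 mm, y = -85 mm (front right of the rack), at the height of the bar's underside (96 mm). The steel bar is 187 mm long, 8 mm thick and spans 96 to 106 mm above the table. Shut, it runs along the rack's +y.
- keeper_knob (a point): The keeper's black upright knob: a round post 14 mm dia standing on the bar 165 mm from the hinge axis, from the bar's top up to 170 mm above the table. This point is on its axis, 155 mm above the table, 15 mm below its top.
- block: Wooden tool block 108 x 108 x 70 mm, fixed, with four square wells 24 mm wide and 62 mm deep at (+-25, +-25) mm in its own axes. Origin: centre of the underside. A pin vise stands in each well, feet 8 mm above the table.
- blue_grip (a point): pin vise of the same make with a blue handle, upright in a well of the block. This point is the middle of its handle, on its axis; z runs up the axis. Handle 18 mm dia, 68 mm long; all below the handle is as on the red one. Bystander.
- black_grip (a point): pin vise of the same make with a black handle, upright in a well of the block. This point is the middle of its handle, on its axis; z runs up the axis. Handle 18 mm dia, 60 mm long; all below the handle is as on the red one. Bystander.
- wooden_grip (a point): pin vise of the same make with a dark wooden handle, upright in a well of the block. This point is the middle of its handle, on its axis; z runs up the axis. Handle 18 mm dia, 74 mm long; all below the handle is as on the red one. Bystander. Its top is 170 mm above the table.
- green_grip (a point): pin vise of the same make with a green handle, hanging in a slot of the rack, its top 177 mm above the table. This point is the middle of its handle, on its axis; z runs up the axis. Handle 18 mm dia, 68 mm long; all below the handle is as on the red one. Bystander.
- yellow_grip (a point): pin vise of the same make with a yellow handle, hanging in a slot of the rack, its top 177 mm above the table. This point is the middle of its handle, on its axis; z runs up the axis. Handle 18 mm dia, 68 mm long; all below the handle is as on the red one. Bystander.
- oil_mid (a point): Centre of an amber oil bottle 42 mm dia, 110 mm high, standing on the table. Bystander.
- jar_mid (a point): Centre of a glass jar 56 mm dia, 60 mm high, with a steel lid, standing on the table. Bystander.
- strip_mid (a point): Centre of a dark wood strip 80 x 30 x 22 mm lying on the table. Bystander.

How it is judged:
By the outcome, as a careful person would: the job done as asked, in the order asked, and still so for the second after the job is handed in, with the robot touching nothing.
It also fails if it takes over 72 s, if anything falls off the work surface, if the arm or the gripper's body presses on something with over 40 N, if the wrist force passes 120 N, or if a joint passes its speed limit or range.

## Working session

There is one attempt and no reset: what is moved stays moved. The work goes in short steps, Python scripts to look and compute and a tool call to move; the robot and the scene stay as the last step left them, time stands still between calls to the robot, and variables do not carry over. Pictures are saved under pics/ and viewed, about 8 in all and at most 12, crops included, and the job is handed in when it is done.

Besides the shell and the picture viewer there is one more tool, called after "Call:" by a JSON object that holds its "method" and its "body", one argument or row to a line. arm_command: Moves the arm, as the interface text tells. Its arguments: {"type":"object","properties":{"series":{"type":"array","items":{"type":"object","properties":{"hand":{"type":"number"},"slide":{"type":"array","items":{"type":"number"}},"spin":{"type":"number"}}}}},"required":["series"]}

```bash
mkdir -p pics
cat > h.py <<'E'
from bench import *
import numpy as np, cv2
def snap(n,f):
    c=capture(n); cv2.imwrite('pics/'+f,c['color']); return c
def ray(c,u,v):
    V=np.array(c['view']);R=V[:3,:3];t=V[:3,3]
    d=R.T@np.array([(u-c['cx'])/c['fx'],(v-c['cy'])/c['fy'],1]);return -R.T@t,d
def atz(c,u,v,z):
    o,d=ray(c,u,v);return o+d*(z-o[2])/d[2]
def proj(c,p):
    V=np.array(c['view']);q=V[:3,:3]@np.array(p)+V[:3,3]
    return np.array([c['fx']*q[0]/q[2]+c['cx'],c['fy']*q[1]/q[2]+c['cy']])
def tri(c1,p1,c2,p2):
    o1,d1=ray(c1,*p1);o2,d2=ray(c2,*p2)
    s=np.linalg.lstsq(np.stack([d1,-d2],1),o2-o1,rcond=None)[0]
    a=o1+s[0]*d1;b=o2+s[1]*d2;return (a+b)/2,np.linalg.norm(a-b)
E
python3 - <<'E'
from h import *
for n in('top','side'):
    c=snap(n,n+'0.png');V=np.array(c['view']);print(n,c['fx'],c['cx'],c['cy'],-V[:3,:3].T@V[:3,3],V[:3,:3].round(3).tolist())
s=observe();print({k:np.round(v,3).tolist() for k,v in s.items()})
a=cv2.imread('pics/top0.png');b=cv2.imread('pics/side0.png')
E
```

```text
top 527.8235470024396 281.730232346726 206.39807335173268 [0.46167395 0.03602108 0.99354142] [[-0.001, -1.0, 0.02], [-0.999, 0.0, -0.053], [0.053, -0.02, -0.998]]
side 538.0683484262827 278.8614583612885 214.37727978724547 [-0.02252532  0.6144296   0.95047052] [[-0.721, -0.693, 0.013], [-0.497, 0.504, -0.706], [0.483, -0.516, -0.708]]
{'clock': 0.1, 'qpos': [-1.371, 0.528, 1.434, 0.0, 1.181, -0.178], 'dq': [-0.002, 0.0, -0.004, 0.0, -0.001, 0.001], 'tau': [-0.001, -44.099, -17.715, 0.064, 0.053, -0.0], 'position': [0.23, -0.58, 0.247], 'orientation': [[0.929, 0.369, -0.0], [0.369, -0.929, 0.002], [0.0, -0.002, -1.0]], 'contact_force': [-0.036, -0.042, 0.29], 'torque': [-0.001, 0.004, 0.062], 'gripper_width': 0.087}
```

View pics/top0.png

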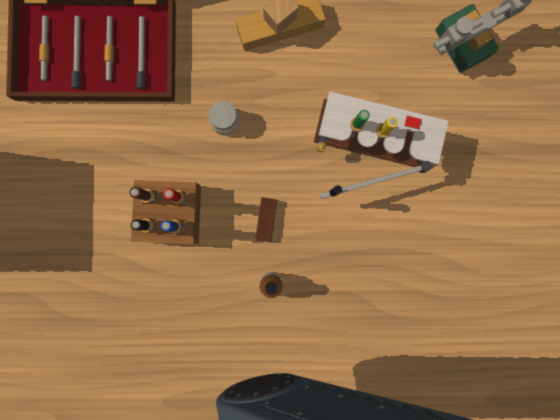

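View pics/side0.png

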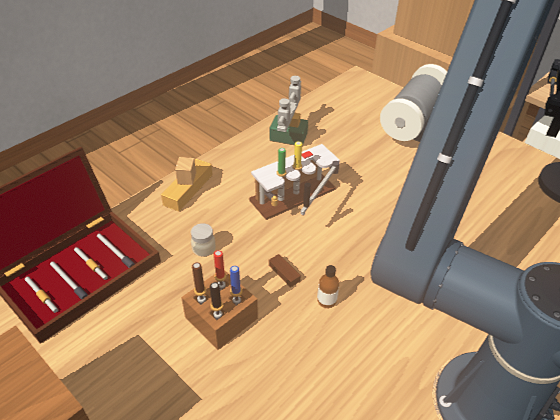

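Top view: the block is near (165,212) with red at (173,195). The rack is near (382,130) with its red tag at (413,122), the knob at about (336,190) and the hinge at about (428,167). I'll enlarge these areas.

Run:
```python
import cv2,numpy as np
a=cv2.imread('pics/top0.png');b=cv2.imread('pics/side0.png')
r=lambda i,u,v,w,h,k:cv2.resize(i[v:v+h,u:u+w],None,fx=k,fy=k,interpolation=cv2.INTER_CUBIC)
cv2.imwrite('pics/c1.png',r(a,305,85,160,120,5))
x=np.hstack([r(a,125,170,80,80,5),r(b,180,240,80,80,5)])
cv2.imwrite('pics/c2.png',x)
```

```text
(no output)
```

View pics/c1.png

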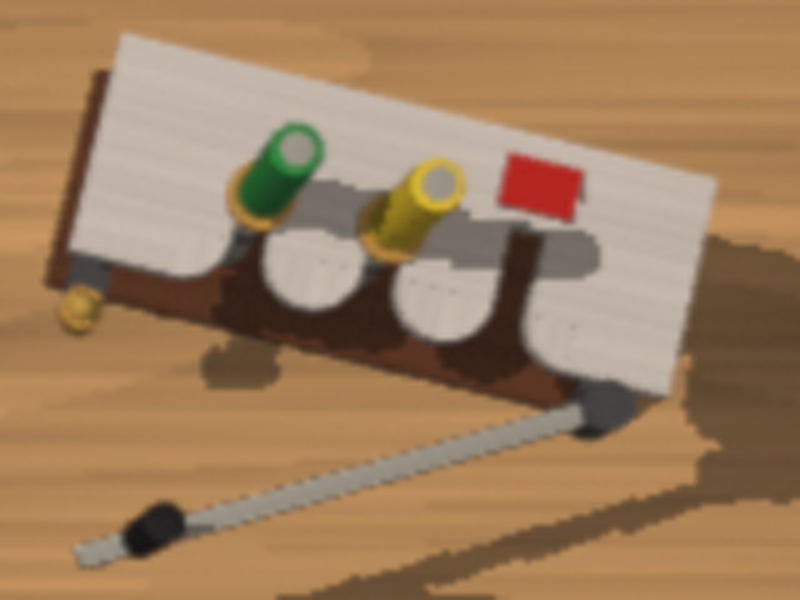

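View pics/c2.png

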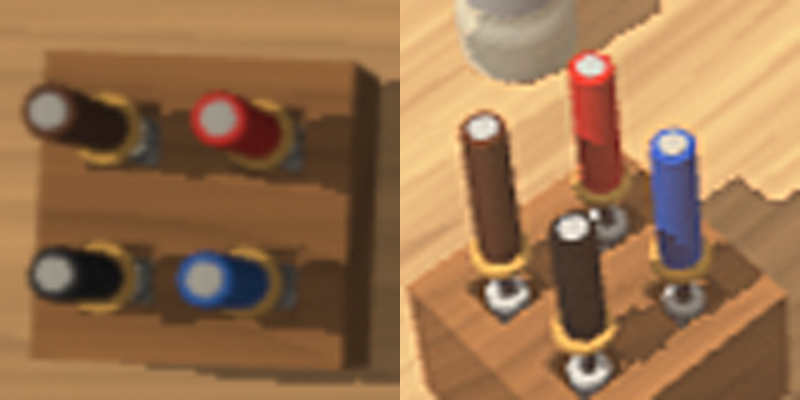

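Run:
```python
from h import *
c=capture('top');s=capture('side')
T=lambda u,v:(u/5+305-.4,v/5+85-.4)
B=lambda u,v:(u/5+125-.4,v/5+170-.4)
S=lambda u,v:((u-400)/5+180-.4,v/5+240-.4)
P=lambda n,p,z:print(n,atz(c,*p,z).round(4))
for n,p in dict(TL=(122,33),TR=(716,180),BR=(668,396),BL=(70,250),slotendL=(510,228),slotendR=(543,236),mouthL=(500,265),mouthR=(525,320)).items():P(n,T(*p),.105)
P('green',T(297,150),.177);P('yellow',T(438,186),.177);P('knobtop',T(166,519),.17);P('barend',T(78,556),.106);P('hinge',T(607,402),.106)
P('red',B(218,120),.164);P('blue',B(205,281),.164);P('black',B(52,274),.156);P('wood',B(48,110),.170)
print('red collar',atz(c,*B(255,132),.094))
print('tri red',tri(c,B(218,120),s,S(592,66)),'blue',tri(c,B(205,281),s,S(672,144)))
P('oil',(271,287),.11);P('jar',(222,113),.06);P('strip',(267,219),.022)
```

```text
TL [ 0.706  -0.0626  0.105 ]
TR [ 0.6559 -0.266   0.105 ]
BR [ 0.5815 -0.2482  0.105 ]
BL [ 0.6312 -0.0444  0.105 ]
slotendL [ 0.6391 -0.1949  0.105 ]
slotendR [ 0.6364 -0.2062  0.105 ]
mouthL [ 0.6264 -0.1913  0.105 ]
mouthR [ 0.6075 -0.1996  0.105 ]
green [ 0.6493 -0.1094  0.177 ]
yellow [ 0.638  -0.1537  0.177 ]
knobtop [ 0.5337 -0.0683  0.17  ]
barend [ 0.5267 -0.0465  0.106 ]
hinge [ 0.5793 -0.227   0.106 ]
red [0.5259 0.1978 0.164 ]
blue [0.4754 0.2013 0.164 ]
black [0.4778 0.251  0.156 ]
wood [0.5285 0.2494 0.17  ]
red collar [0.52721852 0.19885575 0.094     ]
tri red (array([0.52588376, 0.19794131, 0.16275616]), np.float64(0.0002723350512538671)) blue (array([0.47565644, 0.20194623, 0.16195695]), np.float64(0.0006324887207709015))
oil [0.3744 0.0365 0.11  ]
jar [0.6782 0.1239 0.06  ]
strip [0.4901 0.0439 0.022 ]
```

```bash
python3 -c "
import bench;print([x for x in dir(bench) if x[0]!='_']);print(getattr(bench,'nose_length',None))"
```

```text
['PlanningError', 'capture', 'close_job', 'nose_length', 'observe']
0.025
```

Call:
{"method": "arm_command", "body": {
  "series": [
    {"hand": 0.3,"slide": [0.025,0.043,0.0],"spin": 0.12},
    {"hand": 0.3,"slide": [0.05,0.085,0.0],"spin": 0.25},
    {"hand": 0.3,"slide": [0.076,0.128,0.0],"spin": 0.37},
    {"hand": 0.3,"slide": [0.101,0.17,0.0],"spin": 0.49},
    {"hand": 0.3,"slide": [0.127,0.213,0.0],"spin": 0.61},
    {"hand": 0.3,"slide": [0.152,0.256,0.0],"spin": 0.74},
    {"hand": 0.3,"slide": [0.177,0.299,0.0],"spin": 0.86},
    {"hand": 0.3,"slide": [0.203,0.341,0.0],"spin": 0.98},
    {"hand": 0.3,"slide": [0.228,0.384,0.0],"spin": 1.1},
    {"hand": 0.3,"slide": [0.253,0.427,0.0],"spin": 1.23},
    {"hand": 0.3,"slide": [0.28,0.47,0.0],"spin": 1.35},
    {"hand": 0.3,"slide": [0.304,0.512,0.0],"spin": 1.471}
  ]
}}

```text
clock: 1.4
position: [0.5354, -0.0666, 0.247]
orientation: [[-0.279, 0.96, -0.001], [0.96, 0.279, -0.0], [-0.0, -0.001, -1.0]]
contact_force: [1.3, -0.4, 1.0]
gripper_width: 0.0611
```

Now down over the knob, then grip it.

Call:
{"method": "arm_command", "body": {
  "series": [
    {"hand": 0.3,"slide": [-0.001,-0.001,-0.03],"spin": 0},
    {"hand": 0.3,"slide": [-0.001,-0.001,-0.065],"spin": 0},
    {"hand": 0.3,"slide": [-0.001,-0.001,-0.095],"spin": 0},
    {"hand": 0.3,"slide": [-0.001,-0.001,-0.095],"spin": 0},
    {"hand": 1,"slide": [-0.001,-0.001,-0.095],"spin": 0},
    {"hand": 1,"slide": [-0.001,-0.001,-0.095],"spin": 0},
    {"hand": 1,"slide": [-0.001,-0.001,-0.095],"spin": 0},
    {"hand": 1,"slide": [-0.001,-0.001,-0.095],"spin": 0},
    {"hand": 1,"slide": [-0.001,-0.001,-0.095],"spin": 0},
    {"hand": 1,"slide": [-0.001,-0.001,-0.095],"spin": 0}
  ]
}}

```text
clock: 2.4
position: [0.5346, -0.0677, 0.1525]
orientation: [[-0.279, 0.96, 0.0], [0.96, 0.279, -0.001], [-0.001, -0.0, -1.0]]
contact_force: [-0.0, 0.2, 0.9]
gripper_width: 0.021
```

Run:
```python
from h import *
s=observe();print({k:np.round(s[k],4).tolist() for k in('clock','position','contact_force','gripper_width')})
# arc rows from knob (R=.165), hinge H
H=np.array([.579,-.2263]);k=s['position'][:2];r=k-H;print(np.linalg.norm(r),np.arctan2(r[1],r[0])-np.deg2rad(75.96))
for d in np.arange(.1,1.0,.1):
    R=np.array([[np.cos(d),-np.sin(d)],[np.sin(d),np.cos(d)]]);print(round(d,2),(R@r-r).round(3))
```

```text
{'clock': 2.4, 'position': [0.5346, -0.0677, 0.1525], 'contact_force': [-0.0257, 0.1791, 0.8834], 'gripper_width': 0.021}
0.16469391558275837 0.5179533479176575
0.1 [-0.016 -0.005]
0.2 [-0.031 -0.012]
0.3 [-0.045 -0.02 ]
0.4 [-0.058 -0.03 ]
0.5 [-0.071 -0.041]
0.6 [-0.082 -0.053]
0.7 [-0.092 -0.066]
0.8 [-0.1  -0.08]
0.9 [-0.107 -0.095]
```

Call:
{"method": "arm_command", "body": {
  "series": [
    {"hand": 1,"slide": [0,0,0],"spin": 0},
    {"hand": 1,"slide": [0,0,0],"spin": 0},
    {"hand": 1,"slide": [-0.016,-0.005,0],"spin": 0.1},
    {"hand": 1,"slide": [-0.031,-0.012,0],"spin": 0.2},
    {"hand": 1,"slide": [-0.045,-0.02,0],"spin": 0.3},
    {"hand": 1,"slide": [-0.058,-0.03,0],"spin": 0.4},
    {"hand": 1,"slide": [-0.071,-0.041,0],"spin": 0.5},
    {"hand": 1,"slide": [-0.082,-0.053,0],"spin": 0.6},
    {"hand": 1,"slide": [-0.092,-0.066,0],"spin": 0.7},
    {"hand": 1,"slide": [-0.1,-0.08,0],"spin": 0.8},
    {"hand": 1,"slide": [-0.107,-0.095,0],"spin": 0.9},
    {"hand": 1,"slide": [-0.108,-0.098,0],"spin": 0.92}
  ]
}}

```text
clock: 3.6
position: [0.425, -0.166, 0.1525]
orientation: [[-0.933, 0.36, -0.002], [0.36, 0.933, 0.001], [0.002, 0.0, -1.0]]
contact_force: [-3.0, 2.1, 4.6]
gripper_width: 0.0131
```

Call:
{"method": "arm_command", "body": {
  "series": [
    {"hand": 0.4,"slide": [0,0,0],"spin": 0},
    {"hand": 0.4,"slide": [0,0,0],"spin": 0},
    {"hand": 0.4,"slide": [0,0,0],"spin": 0},
    {"hand": 0.4,"slide": [0,0,0.03],"spin": 0},
    {"hand": 0.4,"slide": [0,0,0.07],"spin": 0},
    {"hand": 0.4,"slide": [0.0,0.01,0.098],"spin": -0.1},
    {"hand": 0.4,"slide": [0.01,0.05,0.098],"spin": -0.24},
    {"hand": 0.4,"slide": [0.02,0.09,0.098],"spin": -0.38},
    {"hand": 0.4,"slide": [0.035,0.13,0.098],"spin": -0.52},
    {"hand": 0.4,"slide": [0.05,0.17,0.098],"spin": -0.66},
    {"hand": 0.4,"slide": [0.065,0.21,0.098],"spin": -0.8},
    {"hand": 0.4,"slide": [0.075,0.25,0.098],"spin": -0.94}
  ]
}}

```text
clock: 4.8
position: [0.5, 0.0809, 0.2506]
orientation: [[-0.304, 0.953, 0.001], [0.953, 0.304, 0.002], [0.002, 0.002, -1.0]]
contact_force: [0.2, 0.4, 1.1]
gripper_width: 0.0523
```

Call:
{"method": "arm_command", "body": {
  "series": [
    {"hand": 0.4,"slide": [0.003,0.015,0],"spin": -0.14},
    {"hand": 0.4,"slide": [0.006,0.03,0],"spin": -0.28},
    {"hand": 0.4,"slide": [0.01,0.045,0],"spin": -0.42},
    {"hand": 0.4,"slide": [0.013,0.06,0],"spin": -0.56},
    {"hand": 0.4,"slide": [0.016,0.075,0],"spin": -0.7},
    {"hand": 0.4,"slide": [0.02,0.09,0],"spin": -0.84},
    {"hand": 0.4,"slide": [0.023,0.104,0],"spin": -0.98},
    {"hand": 0.4,"slide": [0.026,0.117,0],"spin": -1.12},
    {"hand": 0.4,"slide": [0.026,0.117,0],"spin": -1.164},
    {"hand": 0.4,"slide": [0.026,0.117,0],"spin": -1.164}
  ]
}}

```text
clock: 5.8
position: [0.5259, 0.1991, 0.2504]
orientation: [[0.754, 0.657, 0.003], [0.657, -0.754, -0.0], [0.002, 0.002, -1.0]]
contact_force: [0.2, -0.6, -0.4]
gripper_width: 0.0521
```

Run:
```python
from h import *
c=snap('side','s1.png');d=snap('top','t1.png')
r=lambda i,u,v,w,h,k:cv2.resize(i[v:v+h,u:u+w],None,fx=k,fy=k,interpolation=cv2.INTER_CUBIC)
cv2.imwrite('pics/c3.png',np.hstack([r(c['color'],165,170,100,150,4),r(d['color'],280,80,100*2//1-20,150,2) if 0 else cv2.resize(d['color'][80:230,300:460],(400,375)).repeat(1,0)[:375] if 0 else r(d['color'],310,80,100,150,4)]))
s=observe();print(s['position'],s['clock'])
```

```text
[0.52580888 0.19834046 0.25045439] 5.9
```

View pics/c3.png

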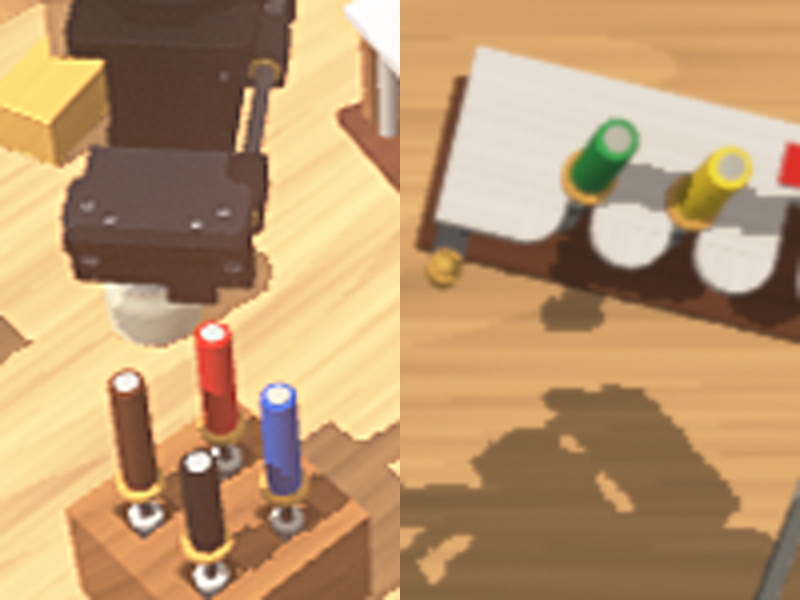

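The gripper is centred above the red handle (side crop at about (215,330)), and the bar is swung out. Next I descend and grip.

Call:
{"method": "arm_command", "body": {
  "series": [
    {"hand": 0.4,"slide": [0,0,-0.03],"spin": 0},
    {"hand": 0.4,"slide": [0,0,-0.06],"spin": 0},
    {"hand": 0.4,"slide": [0,0,-0.09],"spin": 0},
    {"hand": 0.4,"slide": [0,0,-0.106],"spin": 0},
    {"hand": 0.4,"slide": [0,0,-0.106],"spin": 0},
    {"hand": 1,"slide": [0,0,-0.106],"spin": 0},
    {"hand": 1,"slide": [0,0,-0.106],"spin": 0},
    {"hand": 1,"slide": [0,0,-0.106],"spin": 0},
    {"hand": 1,"slide": [0,0,-0.106],"spin": 0},
    {"hand": 1,"slide": [0,0,-0.106],"spin": 0},
    {"hand": 1,"slide": [0,0,-0.106],"spin": 0},
    {"hand": 1,"slide": [0,0,-0.106],"spin": 0}
  ]
}}

```text
clock: 7.1
position: [0.5262, 0.1984, 0.145]
orientation: [[0.754, 0.657, 0.004], [0.657, -0.754, -0.0], [0.002, 0.002, -1.0]]
contact_force: [0.3, -0.3, 2.4]
gripper_width: 0.0173
```

Call:
{"method": "arm_command", "body": {
  "series": [
    {"hand": 1,"slide": [0,0,0],"spin": 0},
    {"hand": 1,"slide": [0,0,0.01],"spin": 0},
    {"hand": 1,"slide": [0,0,0.025],"spin": 0},
    {"hand": 1,"slide": [0,0,0.04],"spin": 0},
    {"hand": 1,"slide": [0,0,0.055],"spin": 0},
    {"hand": 1,"slide": [0,0,0.07],"spin": 0},
    {"hand": 1,"slide": [0,0,0.08],"spin": 0},
    {"hand": 1,"slide": [0,0,0.083],"spin": 0},
    {"hand": 1,"slide": [0,0,0.083],"spin": 0}
  ]
}}

```text
clock: 8.0
position: [0.5262, 0.1984, 0.2283]
orientation: [[0.753, 0.657, 0.004], [0.657, -0.753, -0.0], [0.003, 0.003, -1.0]]
contact_force: [0.1, 0.5, -1.4]
gripper_width: 0.0178
```

Call:
{"method": "arm_command", "body": {
  "series": [
    {"hand": 1,"slide": [0,-0.015,0],"spin": 0.03},
    {"hand": 1,"slide": [0.002,-0.045,0],"spin": 0.1},
    {"hand": 1,"slide": [0.005,-0.085,0],"spin": 0.17},
    {"hand": 1,"slide": [0.008,-0.125,0],"spin": 0.24},
    {"hand": 1,"slide": [0.011,-0.165,0],"spin": 0.31},
    {"hand": 1,"slide": [0.014,-0.205,0],"spin": 0.38},
    {"hand": 1,"slide": [0.017,-0.245,0],"spin": 0.45},
    {"hand": 1,"slide": [0.02,-0.285,0],"spin": 0.52},
    {"hand": 1,"slide": [0.023,-0.325,0],"spin": 0.58},
    {"hand": 1,"slide": [0.026,-0.36,0],"spin": 0.609},
    {"hand": 1,"slide": [0.0275,-0.378,0],"spin": 0.609},
    {"hand": 1,"slide": [0.0275,-0.378,0],"spin": 0.609}
  ]
}}

```text
clock: 9.2
position: [0.5537, -0.1817, 0.2275]
orientation: [[0.246, 0.969, 0.003], [0.969, -0.246, 0.002], [0.003, 0.002, -1.0]]
contact_force: [-0.1, -0.1, -1.2]
gripper_width: 0.0171
```

Run:
```python
from h import *
c=snap('side','s2.png');d=snap('top','t2.png')
r=lambda i,u,v,w,h,k:cv2.resize(i[v:v+h,u:u+w],None,fx=k,fy=k,interpolation=cv2.INTER_CUBIC)
cv2.imwrite('pics/c4.png',np.hstack([r(c['color'],245,110,100,120,4),r(d['color'],360,90,100,120,4)]))
s=observe();p=s['position'];print(p,s['clock'])
for z in(.0,-.1,-.137+.084,-.137):print(z,(proj(c,p+[0,0,z])-[245,110])*4,(proj(d,p+[0,0,z])-[360,90])*4)
print('slot',(proj(c,[.6266,-.198,.105])-[245,110])*4,(proj(d,[.6266,-.198,.105])-[360,90])*4)
```

```text
[ 0.55301283 -0.17840177  0.22757276] 9.3
0.0 [359.16729559 103.4985695 ] [230.29410855 327.54652648]
-0.1 [344.43061462 240.80006397] [163.42984324 356.14500522]
-0.053000000000000005 [351.14668011 178.22655568] [192.84463254 343.56402161]
-0.137 [339.38610706 287.7996854 ] [142.40617987 365.13702491]
slot [270.41333502 199.64179033] [193.92491061 189.91813263]
```

View pics/c4.png

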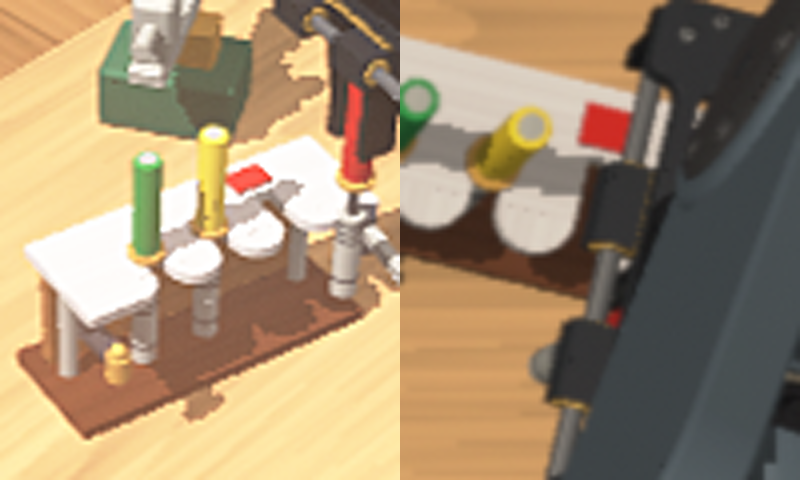

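Call:
{"method": "arm_command", "body": {
  "series": [
    {"hand": 1,"slide": [0,-0.001,-0.02],"spin": 0},
    {"hand": 1,"slide": [0,-0.001,-0.04],"spin": 0},
    {"hand": 1,"slide": [0,-0.001,-0.055],"spin": 0},
    {"hand": 1,"slide": [0,-0.001,-0.062],"spin": 0},
    {"hand": 1,"slide": [0,-0.001,-0.062],"spin": 0},
    {"hand": 1,"slide": [0,-0.001,-0.062],"spin": 0}
  ]
}}

```text
clock: 9.9
position: [0.5534, -0.1786, 0.1661]
orientation: [[0.242, 0.97, 0.002], [0.97, -0.242, 0.004], [0.005, 0.001, -1.0]]
contact_force: [-0.4, -0.6, -1.2]
gripper_width: 0.0175
```

Run:
```python
from h import *
print(observe()['position'])
c=snap('side','s3.png');p=observe()['position'];print(p)
i=cv2.resize(c['color'][110:230,245:365],None,fx=5,fy=5,interpolation=cv2.INTER_CUBIC)
for q in(p-[0,0,.053],p-[0,0,.137],[.6266,-.198,.105],[.6266-.032,-.198+.008,.105]):
    u=(proj(c,q)-[245,110])*5+2;print(u);cv2.circle(i,tuple(int(x) for x in u),3,(255,0,255),-1)
cv2.imwrite('pics/c5.png',i)
```

```text
[ 0.55340152 -0.17860029  0.16608677]
[ 0.55363041 -0.17899156  0.16643424]
[429.89923027 324.55676837]
[416.16975549 452.6086695 ]
[340.01666877 251.55223791]
[378.50618072 288.39375599]
```

View pics/c5.png

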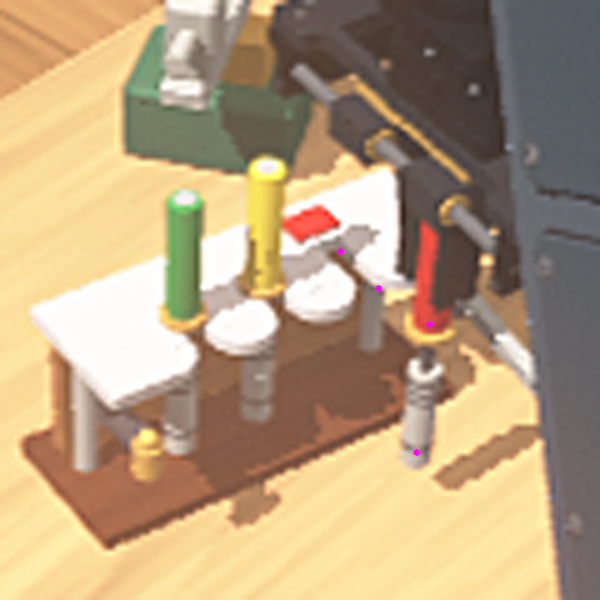

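Call:
{"method": "arm_command", "body": {
  "series": [
    {"hand": 1,"slide": [0.012,-0.004,0],"spin": 0},
    {"hand": 1,"slide": [0.024,-0.007,0],"spin": 0},
    {"hand": 1,"slide": [0.036,-0.01,0],"spin": 0},
    {"hand": 1,"slide": [0.045,-0.0123,0],"spin": 0},
    {"hand": 1,"slide": [0.053,-0.0142,0],"spin": 0},
    {"hand": 1,"slide": [0.053,-0.0142,0],"spin": 0}
  ]
}}

```text
clock: 10.55
position: [0.6078, -0.1936, 0.1668]
orientation: [[0.242, 0.97, 0.005], [0.97, -0.242, 0.003], [0.004, 0.004, -1.0]]
contact_force: [-0.1, -0.3, -1.7]
gripper_width: 0.0175
```

Run:
```python
from h import *
c=snap('side','s4.png');s=observe();p=s['position'];print(p,s['contact_force'])
i=cv2.resize(c['color'][110:230,245:365],None,fx=5,fy=5,interpolation=cv2.INTER_CUBIC)
cv2.imwrite('pics/c6.png',i)
```

```text
[ 0.60683839 -0.19320709  0.16656007] [-0.98365984 -0.22433043 -0.93154867]
```

View pics/c6.png

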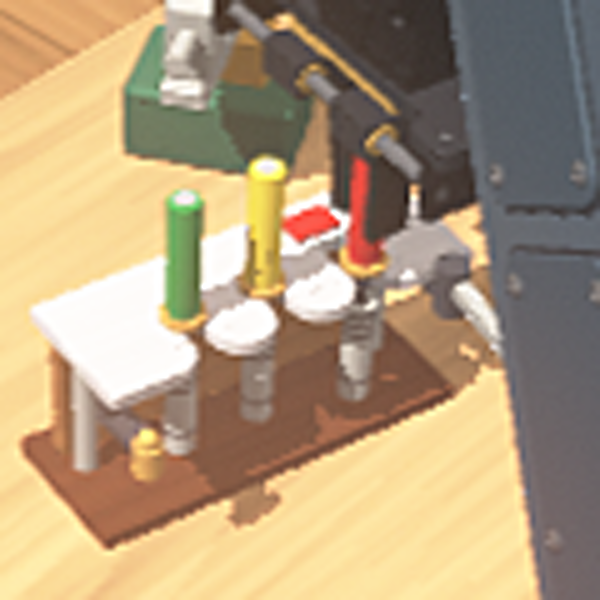

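The neck is entering the slot mouth with no contact force. I'll slide it on in, then lower it.

Call:
{"method": "arm_command", "body": {
  "series": [
    {"hand": 1,"slide": [0.007,-0.0017,0],"spin": 0},
    {"hand": 1,"slide": [0.014,-0.0035,0],"spin": 0},
    {"hand": 1,"slide": [0.02,-0.005,0],"spin": 0},
    {"hand": 1,"slide": [0.02,-0.005,0],"spin": 0},
    {"hand": 1,"slide": [0.02,-0.005,-0.004],"spin": 0},
    {"hand": 1,"slide": [0.02,-0.005,-0.008],"spin": 0},
    {"hand": 1,"slide": [0.02,-0.005,-0.008],"spin": 0},
    {"hand": 1,"slide": [0.02,-0.005,-0.008],"spin": 0}
  ]
}}

```text
clock: 11.4
position: [0.6265, -0.1981, 0.1582]
orientation: [[0.242, 0.97, 0.002], [0.97, -0.242, 0.004], [0.004, 0.001, -1.0]]
contact_force: [-0.1, -0.2, -1.3]
gripper_width: 0.0175
```

Call:
{"method": "arm_command", "body": {
  "series": [
    {"hand": 1,"slide": [0,0,-0.0015],"spin": 0},
    {"hand": 1,"slide": [0,0,-0.0015],"spin": 0},
    {"hand": 1,"slide": [0,0,-0.0015],"spin": 0}
  ]
}}

```text
clock: 11.7
position: [0.6265, -0.1981, 0.158]
orientation: [[0.242, 0.97, 0.003], [0.97, -0.242, 0.004], [0.004, 0.002, -1.0]]
contact_force: [-1.2, 0.4, 5.4]
gripper_width: 0.0173
```

Contact (about 6 N up), so the collar is seated. I'll release it gently and lift straight up.

Call:
{"method": "arm_command", "body": {
  "series": [
    {"hand": 0.7,"slide": [0,0,0],"spin": 0},
    {"hand": 0.6,"slide": [0,0,0],"spin": 0},
    {"hand": 0.55,"slide": [0,0,0],"spin": 0},
    {"hand": 0.55,"slide": [0,0,0],"spin": 0},
    {"hand": 0.55,"slide": [0,0,0],"spin": 0},
    {"hand": 0.55,"slide": [0,0,0.015],"spin": 0},
    {"hand": 0.55,"slide": [0,0,0.035],"spin": 0},
    {"hand": 0.55,"slide": [0,0,0.065],"spin": 0},
    {"hand": 0.55,"slide": [0,0,0.09],"spin": 0},
    {"hand": 0.55,"slide": [0,0,0.09],"spin": 0}
  ]
}}

```text
clock: 12.7
position: [0.6291, -0.1993, 0.2537]
orientation: [[0.242, 0.97, 0.012], [0.97, -0.242, -0.001], [0.002, 0.012, -1.0]]
contact_force: [0.1, -0.1, 0.4]
gripper_width: 0.0391
```

Call:
{"method": "arm_command", "body": {
  "series": [
    {"hand": 0.4,"slide": [-0.018,0.003,0],"spin": 0.13},
    {"hand": 0.4,"slide": [-0.037,0.006,0],"spin": 0.26},
    {"hand": 0.4,"slide": [-0.056,0.009,0],"spin": 0.39},
    {"hand": 0.4,"slide": [-0.075,0.012,0],"spin": 0.52},
    {"hand": 0.4,"slide": [-0.094,0.015,0],"spin": 0.65},
    {"hand": 0.4,"slide": [-0.113,0.018,0],"spin": 0.78},
    {"hand": 0.4,"slide": [-0.132,0.021,0],"spin": 0.91},
    {"hand": 0.4,"slide": [-0.151,0.024,0],"spin": 1.05},
    {"hand": 0.4,"slide": [-0.17,0.027,0],"spin": 1.19},
    {"hand": 0.4,"slide": [-0.188,0.03,0],"spin": 1.32},
    {"hand": 0.4,"slide": [-0.204,0.033,0],"spin": 1.44},
    {"hand": 0.4,"slide": [-0.204,0.033,0],"spin": 1.44}
  ]
}}

```text
clock: 13.9
position: [0.4229, -0.1651, 0.2534]
orientation: [[-0.93, 0.367, 0.0], [0.367, 0.93, 0.014], [0.005, 0.013, -1.0]]
contact_force: [0.4, -0.1, -0.4]
gripper_width: 0.0524
```

Run:
```python
from h import *
c=snap('side','s5.png');d=snap('top','t5.png');s=observe();p=s['position'];print(p,s['orientation'][:,0])
r=lambda i,u,v,w,h,k:cv2.resize(i[v:v+h,u:u+w],None,fx=k,fy=k,interpolation=cv2.INTER_CUBIC)
cv2.imwrite('pics/c7.png',np.hstack([r(c['color'],245,110,100,150,4),r(d['color'],350,90,100,150,4)]))
```

```text
[ 0.42552238 -0.16649127  0.25383425] [-9.29453005e-01  3.68939494e-01  8.72282142e-04]
```

View pics/c7.png

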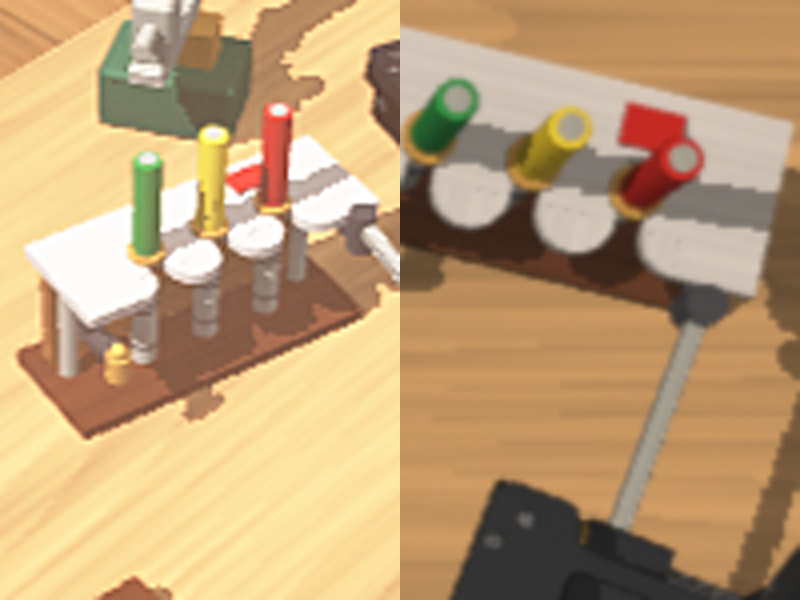

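The red vise hangs upright, in line with the yellow and green ones. Now I grip the knob.

Call:
{"method": "arm_command", "body": {
  "series": [
    {"hand": 0.4,"slide": [0,0,-0.03],"spin": 0},
    {"hand": 0.4,"slide": [0,0,-0.065],"spin": 0},
    {"hand": 0.4,"slide": [0,0,-0.1],"spin": 0},
    {"hand": 0.4,"slide": [0,0,-0.1],"spin": 0},
    {"hand": 1,"slide": [0,0,-0.1],"spin": 0},
    {"hand": 1,"slide": [0,0,-0.1],"spin": 0},
    {"hand": 1,"slide": [0,0,-0.1],"spin": 0},
    {"hand": 1,"slide": [0,0,-0.1],"spin": 0},
    {"hand": 1,"slide": [0,0,-0.1],"spin": 0},
    {"hand": 1,"slide": [0,0,-0.1],"spin": 0},
    {"hand": 1,"slide": [0,0,-0.1],"spin": 0},
    {"hand": 1,"slide": [0,0,-0.1],"spin": 0}
  ]
}}

```text
clock: 15.2
position: [0.4257, -0.1667, 0.1543]
orientation: [[-0.93, 0.369, 0.004], [0.369, 0.93, 0.011], [-0.0, 0.011, -1.0]]
contact_force: [-1.4, 0.6, 6.0]
gripper_width: 0.0134
```

Run:
```python
from h import *
s=observe();k=s['position'][:2];H=np.array([.579,-.2263]);r=k-H
a=np.arctan2(r[1],r[0])-np.deg2rad(75.96);print(s['position'],s['contact_force'],s['gripper_width'],np.linalg.norm(r),a)
r=r/np.linalg.norm(r)*.165
for d in list(np.arange(.13,1.5,.13))+[a]:
    R=np.array([[np.cos(d),np.sin(d)],[-np.sin(d),np.cos(d)]]);print(round(d,2),(H+R@r-k).round(4))
```

```text
[ 0.42569458 -0.16673448  0.15433143] [-1.43743968  0.57913869  5.96372079] 0.013419436425690089 0.16447067417413774 1.445251046392136
0.13 [0.0086 0.0196]
0.26 [0.02   0.0377]
0.39 [0.0338 0.0542]
0.52 [0.0495 0.0687]
0.65 [0.067  0.0811]
0.78 [0.086  0.0911]
0.91 [0.1061 0.0985]
1.04 [0.127  0.1033]
1.17 [0.1483 0.1054]
1.3 [0.1697 0.1046]
1.43 [0.1909 0.1011]
1.45 [0.1933 0.1005]
```

Call:
{"method": "arm_command", "body": {
  "series": [
    {"hand": 1,"slide": [0.0086,0.0196,0],"spin": -0.13},
    {"hand": 1,"slide": [0.02,0.0377,0],"spin": -0.26},
    {"hand": 1,"slide": [0.034,0.054,0],"spin": -0.39},
    {"hand": 1,"slide": [0.0495,0.0687,0],"spin": -0.52},
    {"hand": 1,"slide": [0.067,0.081,0],"spin": -0.65},
    {"hand": 1,"slide": [0.086,0.091,0],"spin": -0.78},
    {"hand": 1,"slide": [0.106,0.0985,0],"spin": -0.91},
    {"hand": 1,"slide": [0.127,0.1033,0],"spin": -1.04},
    {"hand": 1,"slide": [0.148,0.1054,0],"spin": -1.17},
    {"hand": 1,"slide": [0.17,0.1046,0],"spin": -1.3},
    {"hand": 1,"slide": [0.17,0.1046,0],"spin": -1.3}
  ]
}}

```text
clock: 16.3
position: [0.5982, -0.064, 0.1543]
orientation: [[0.108, 0.994, 0.013], [0.994, -0.108, -0.004], [-0.003, 0.014, -1.0]]
contact_force: [-1.8, -4.6, 6.0]
gripper_width: 0.0133
```

Call:
{"method": "arm_command", "body": {
  "series": [
    {"hand": 1,"slide": [0.008,-0.0005,0],"spin": -0.05},
    {"hand": 1,"slide": [0.016,-0.0015,0],"spin": -0.1},
    {"hand": 1,"slide": [0.021,-0.0025,0],"spin": -0.13},
    {"hand": 1,"slide": [0.0235,-0.003,0],"spin": -0.14},
    {"hand": 1,"slide": [0.0235,-0.003,0],"spin": -0.14},
    {"hand": 1,"slide": [0.0235,-0.003,0],"spin": -0.14}
  ]
}}

```text
clock: 16.9
position: [0.6173, -0.0675, 0.1543]
orientation: [[0.245, 0.969, 0.002], [0.969, -0.245, -0.006], [-0.005, 0.004, -1.0]]
contact_force: [-8.7, -3.1, 9.7]
gripper_width: 0.0136
```

Call:
{"method": "arm_command", "body": {
  "series": [
    {"hand": 1,"slide": [0.005,-0.001,0],"spin": 0},
    {"hand": 1,"slide": [0.009,-0.0022,0],"spin": 0},
    {"hand": 1,"slide": [0.009,-0.0022,0],"spin": 0}
  ]
}}

```text
clock: 17.2
position: [0.6177, -0.0676, 0.1539]
orientation: [[0.244, 0.97, -0.018], [0.97, -0.244, -0.001], [-0.006, -0.017, -1.0]]
contact_force: [-16.9, 2.2, 13.7]
gripper_width: 0.0133
```

Solid stop: 17 N with no further travel. I'll ease off, release, and rise clear.

Call:
{"method": "arm_command", "body": {
  "series": [
    {"hand": 1,"slide": [0.002,0,0],"spin": 0},
    {"hand": 0.75,"slide": [0.001,0,0],"spin": 0},
    {"hand": 0.6,"slide": [0,0,0],"spin": 0},
    {"hand": 0.6,"slide": [0,0,0],"spin": 0},
    {"hand": 0.6,"slide": [0,0,0],"spin": 0},
    {"hand": 0.6,"slide": [0,0,0.02],"spin": 0},
    {"hand": 0.6,"slide": [0,0,0.05],"spin": 0},
    {"hand": 0.6,"slide": [0,0,0.09],"spin": 0},
    {"hand": 0.6,"slide": [-0.05,0,0.12],"spin": 0},
    {"hand": 0.6,"slide": [-0.1,0,0.13],"spin": 0},
    {"hand": 0.6,"slide": [-0.14,0.02,0.13],"spin": 0},
    {"hand": 0.6,"slide": [-0.18,0.04,0.13],"spin": 0}
  ]
}}

```text
clock: 18.4
position: [0.4363, -0.0274, 0.2845]
orientation: [[0.245, 0.969, -0.016], [0.969, -0.245, -0.002], [-0.006, -0.015, -1.0]]
contact_force: [-0.0, -0.1, -0.3]
gripper_width: 0.035
```

Run:
```python
from h import *
c=snap('side','s6.png');d=snap('top','t6.png');s=observe();print(s['position'],s['clock'])
r=lambda i,u,v,w,h,k:cv2.resize(i[v:v+h,u:u+w],None,fx=k,fy=k,interpolation=cv2.INTER_CUBIC)
cv2.imwrite('pics/c8.png',np.hstack([r(c['color'],245,120,100,125,4),r(d['color'],310,80,100*1,125,4)]) if 0 else np.vstack([np.hstack([r(c['color'],240,120,133,100,3),r(d['color'],310,80,133,100,3)]),np.hstack([r(c['color'],150,220,133,100,3),r(d['color'],120,150,133,100,3)])]))
```

```text
[ 0.42950521 -0.02395309  0.28272415] 18.5
```

View pics/c8.png

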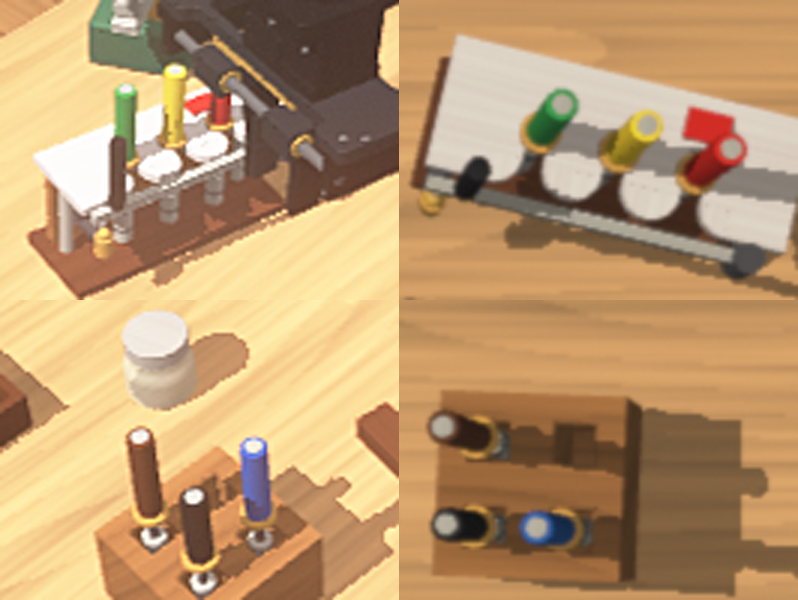

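```bash
python3 -c "
from bench import *
print(observe()['contact_force']);print(close_job())"
```

```text
[-0.306242   -0.47056847 -0.47957486]
the job is handed in; nothing more can be done
None
```

I finished the job and handed it in at about 18.5 s of the 72 s allowed.

- **Keeper opened:** I gripped the knob and swung the bar out to about 1.44 rad.
- **Pin vise:** I lifted the red one out of the block and slid its neck into the red-tagged slot with no sideways force. Then I lowered it until the collar seated, at about 6 N upward, and released it.
- **Keeper shut:** I swung the bar back until it hit a solid stop, where 17 N at the knob gave no further travel.

**Last checks:** The final pictures show the red vise upright and level with the yellow and green ones. The bar lies parallel to the rack's front edge, within about 0.01 rad by eye, against its latch. The other block and rack tools and the jar look unmoved. The oil bottle was not in the final crops and the wood strip only at one edge, but the arm never went near either.

The detent click itself could not be seen directly; I judged it from the stop force and the bar's angle. No check failed. The arm touched nothing at hand-in.

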